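# Find the loose bolt and hold its cap open

### The job

Slide the grease pot sideways along the machine bed, without lifting it, into the white ring, so that it is out of the wrench's way. Then tap the three bolt heads to find the loose one, which sinks when pressed, and lift the hinged cap round that bolt by its tab to about 45 degrees so that a wrench can get at it; finish while still holding the cap up there. Leave the other two caps shut and do not disturb the jar, the spanner or the tube offcut.

Things in the scene. Friction and masses are not known exactly. Their poses are not given: they have to be found in the camera images.
- pot_grip (a point): Grease pot: round dark steel pot, 68 mm diameter, with a 72 mm lid (all one piece, about 0.5 kg), lid top 56 mm above its foot; on the lid a wooden post grip 26 mm diameter, 43 mm tall. It stands upright on the bed's apron (the bed's top face is 30 mm above the work surface). This point is on the pot's axis, 80 mm above its foot and 24 mm above the lid (so about 110 mm above the work surface); the grip's top is 19 mm higher. z is the pot's axis.
- ring_centre (a point): Centre of the white painted ring (84 mm inner, 94 mm outer diameter) on the bed's apron, near the left or the right end of the bed; it lies on the bed's top face, 30 mm above the work surface. The flat apron is clear in a straight line from pot to ring.
- bed: Grey cast machine bed fixed to the bench, a plate 250 mm (x) by 500 mm (y) by 30 mm high; origin at the centre of its underside, z up. The row of three bolts runs along its y, 50 mm behind its centre (+x); the apron with pot and ring is its -x part, nearer the robot.
- loose_bolt (a joint): How far the one loose bolt, wherever it sits in the row, is pressed in: 0 at rest (level with the tight ones), 0.006 m fully in. It sits on a spring: starts to sink at about 1.5 N, is fully in at about 3.3 N, and springs back. The two tight bolts do not move at all.
- loose_cap (a joint): Angle of the cap belonging to the loose bolt, wherever it sits: 0 shut, grows as its tab end is lifted, stop at 1.2 rad. It falls shut by itself (about 1 N at the tab holds it).
- tight_cap_1 (a joint): Angle of the cap of one of the tight bolts, 0 shut.
- tight_cap_2 (a joint): Angle of the cap of the other tight bolt, 0 shut.
- jar_centre (a point): Bystander: amber jar 54 mm diameter, 75 mm tall, on the apron at the end of the bed opposite the ring; point at its centre.
- spanner_grip (a point): Bystander: steel spanner 200 mm long lying on the bench beyond the bed's left end; point on its handle.
- offcut_centre (a point): Bystander: upright steel tube offcut 60 mm diameter, 60 mm tall, on the bench beyond the bed's right end; point at its centre.
- left_bolt (a point): Centre of the top of the hex bolt head at the bed's +y end of the row (head 25 mm across, top face 87 mm above the work surface, 15 mm above the cap's plate, which lies round it as a flat frame 62 mm by 50 mm with a 38 by 40 mm window). Bolts are 110 mm apart. Axes as the bed's. Which bolt is loose cannot be seen. The point stays put when a bolt is pressed.
- left_tab (a point): Lifting tab of the cap round the left bolt, cap shut: an upright steel plate 10 mm (x) by 24 mm (y) by 34 mm high at the end of the cap's tongue, 55 mm from the bolt towards the robot; this point is at its centre, 82 mm above the work surface (top at about 98.5, underside 64.5; free space below down to the bed's top at 30 mm; 25 mm free between the tab and the 33 mm high block behind it, 60 mm or more free on either side). It does not move with the cap.
- left_hinge (a point): Hinge axis of the cap round the left bolt: runs along the bed's y through this point, 35 mm behind the bolt (bed +x), 67 mm above the work surface, 90 mm from the tab; the tab swings up and back (away from the robot) about it.
- middle_bolt (a point): Centre of the top of the hex bolt head in the middle of the row (head 25 mm across, top face 87 mm above the work surface, 15 mm above the cap's plate, which lies round it as a flat frame 62 mm by 50 mm with a 38 by 40 mm window). Bolts are 110 mm apart. Axes as the bed's. Which bolt is loose cannot be seen. The point stays put when a bolt is pressed.
- middle_tab (a point): Lifting tab of the cap round the middle bolt, cap shut: an upright steel plate 10 mm (x) by 24 mm (y) by 34 mm high at the end of the cap's tongue, 55 mm from the bolt towards the robot; this point is at its centre, 82 mm above the work surface (top at about 98.5, underside 64.5; free space below down to the bed's top at 30 mm; 25 mm free between the tab and the 33 mm high block behind it, 60 mm or more free on either side). It does not move with the cap.
- middle_hinge (a point): Hinge axis of the cap round the middle bolt: runs along the bed's y through this point, 35 mm behind the bolt (bed +x), 67 mm above the work surface, 90 mm from the tab; the tab swings up and back (away from the robot) about it.
- right_bolt (a point): Centre of the top of the hex bolt head at the bed's -y end of the row (head 25 mm across, top face 87 mm above the work surface, 15 mm above the cap's plate, which lies round it as a flat frame 62 mm by 50 mm with a 38 by 40 mm window). Bolts are 110 mm apart. Axes as the bed's. Which bolt is loose cannot be seen. The point stays put when a bolt is pressed.
- right_tab (a point): Lifting tab of the cap round the right bolt, cap shut: an upright steel plate 10 mm (x) by 24 mm (y) by 34 mm high at the end of the cap's tongue, 55 mm from the bolt towards the robot; this point is at its centre, 82 mm above the work surface (top at about 98.5, underside 64.5; free space below down to the bed's top at 30 mm; 25 mm free between the tab and the 33 mm high block behind it, 60 mm or more free on either side). It does not move with the cap.
- right_hinge (a point): Hinge axis of the cap round the right bolt: runs along the bed's y through this point, 35 mm behind the bolt (bed +x), 67 mm above the work surface, 90 mm from the tab; the tab swings up and back (away from the robot) about it.
Things that resemble listed ones, but are neither listed nor needed, are in the scene too. What is shaped like the part that bears pot_grip but green is not meant.

How it is judged:
By the outcome, as a careful person would: the job done as asked, in the order asked, and still so for the second after the job is handed in, while the arm keeps its last pose, push and grip.
It also fails if it takes over 58 s, if anything falls off the work surface, if the arm or the gripper's body presses on something with over 40 N, if the wrist force passes 120 N, or if a joint passes its speed limit or range.

### The arm

A 6-joint arm with a two-finger parallel gripper is mounted at the origin on the work surface. World frame = base frame: x ahead of the robot, y to its left, z up, the work surface at z = 0. Lengths are in m, angles in degrees, forces in N, time in s.
With the tool pointing down it reaches from about 0.375 to 0.925 m from the base axis. Payload 5.7 kg.
Tool frame: the origin (TCP) lies on the centre line of the jaws, within the pads' length; the fingertips stand 8 mm ahead of it and the grasp point (between the pads) lies 11 mm behind it; z points along the fingers, y is the line along which they close (so a half turn about z gives the same grasp; the last joint's range is limited). The gripper opens to 85 mm and grips with 20 to 120 N. Pads are 22 mm wide; open, the fingers measure 114 mm over their backs; the gripper's body (76 mm by 85 mm) begins 54 mm behind the grasp point. The pads swing forward as they close: fully open they stand 13 mm farther back than shut.
Start: joints at [64.337, 20.558, 86.54, -0, 72.909, -6.595], TCP at [0.196, 0.567, 0.239] pointing down, gripper open.
Joint ranges: [-170.27, 170.27], [-57.76, 135], [12.27, 136.19], [-55.21, 235.2], [11.17, 155.16], [-170.74, 170.74]. Speed limits (degrees/s): [136.94, 136.94, 180, 180, 180, 180].

### API

Orientations are given as a 3x3 rotation matrix whose columns are the frame's x, y, z axes.
In Python, from cell import * gives the robot as it stands.
- The arm moves only by the shell command python3 -m pendant 'ROWS' [OPENING] [FORCE]. ROWS is JSON, a list of rows, each an object with "dp": the shift along the tool's x, y, z in units of 0.1 m (1.0 is 0.1 m), a list of three; "rotation": the turn, a rotation vector about the tool's x, y, z in units of 0.1 rad (1.0 is 0.1 rad), a list of three. In form: [{"dp": [x, y, z], "rotation": [wx, wy, wz]}, ...]. A call has 1 to 10 rows; each row shifts and turns the commanded pose from where the row before left it, along the tool's axes as they then stand; what a row does not reach is not made up. A row lasts 1/10 s, in which the tool goes at most 50 mm and 8.59 degrees, less where a joint would pass 70% of its speed; a pose out of reach is approached as far as the arm can. A call with a number of a shift or a turn outside -1 to 1 is refused whole. A call with a gripper value outside its range is refused whole. OPENING is the opening, from -1 (shut) to 1 (fully open), set as the call begins (- or left out, the last holds). The fingers move at their own pace and stop on an object; FORCE is the grip in N (left out, the last holds). Time passes only in rows, so rows that do not move let the fingers close. It gives the time, the measured TCP pose, the force, the opening and the grip force at its end, in the units of the state.
- read_state(): the state, without advancing time (a new reading comes with each control period).
- capture(name): name is "side" or "top"; returns a dict with "frame" (400x640x3 uint8, red, green, blue), "fx", "fy", "cx", "cy" (pixels), "k1" (the pictures are not rectified: a ray, as slopes to the right and down, at radius r is drawn at 1 + k1 r^2 times it, then the intrinsics apply), "R" (3x3) and "t" (3): a world point X has camera coordinates R X + t. Camera axes: x right, y down, z forward; pixel columns grow to the right and rows downward; lengths in m; the calibration is good to about 2 mm. A picture is of the moment at which its call begins. There is no depth.
- finish_job(): hands the job in; it is judged then, once.
Trained networks look in a picture, given as the dict that the camera call returned (one of the last four; its "shot" number tells which), for a name from the list of things; names that differ only in an ending like _2 or _b are one class to them, and where a whole thing is asked for, a point or a joint stands for the part that bears it (a point fixed in the world has none). Each returns a list of dicts, best first, with "score" (0 to 1); they miss things now and then, are a little off and sometimes report something else, mostly with a low value. They report only what shows in the picture. A call takes as long as a camera call. They do not tell look-alikes from the thing itself.
- spot_in(label, picture): "bbox" ([left, top, right, bottom] in pixels, round what is visible of it).
- masks_of(label, picture): "pixels" (400x640 bool, what is visible of it) and "bbox" ([left, top, right, bottom] in pixels, round what is visible of it).
- spot_point(label, picture): "uv" ([column, row] in pixels: a listed point, or the origin of a listed thing).
The state is a dict: "t": time; "q": joint angles; "joint_velocities": joint speeds; "joint_efforts": joint torques, N m; "tcp_pos": TCP position; "ee_rot": TCP orientation; "contact_force": force on the tool from outside, world axes, zero at the start; "ft_torque": the same for the moment, N m; "grip_width": finger opening in m; "gripper_force": force on a finger pad.
Only numpy, scipy, OpenCV 4.12 (cv2) and the standard library are available. Lean on these libraries where they do the work, as an engineer would, in place of code of your own. Each camera call takes 0.05 s, during which the arm holds its last target. There are 200 camera calls.

## Working session

There is one attempt and no reset: what is moved stays moved. The work goes in short steps, Python scripts to look and compute and a shell command to move; the robot and the scene stay as the last step left them, time stands still between calls to the robot, and variables do not carry over. Pictures are saved under pics/ and viewed, at most 10 in all, crops included, and the job is handed in when it is done.

```bash
ls; mkdir -p pics
cat > h.py <<'E'
from cell import *
import numpy as np, cv2
def ray(c,uv):
    x=(uv[0]-c['cx'])/c['fx']; y=(uv[1]-c['cy'])/c['fy']
    d=np.array([x,y]); s=d.copy()
    for _ in range(20): s=d/(1+c['k1']*(s@s))
    R=np.array(c['R']); t=np.array(c['t'])
    return -R.T@t, R.T@np.array([s[0],s[1],1])
def atz(c,uv,z):
    o,d=ray(c,uv); return o+d*(z-o[2])/d[2]
def proj(c,X):
    p=np.array(c['R'])@np.array(X)+np.array(c['t']); s=p[:2]/p[2]; s=s*(1+c['k1']*(s@s))
    return np.array([s[0]*c['fx']+c['cx'],s[1]*c['fy']+c['cy']])
def tri(c1,u1,c2,u2):
    A=[];b=[]
    for c,u in((c1,u1),(c2,u2)):
        o,d=ray(c,u); d=d/np.linalg.norm(d); P=np.eye(3)-np.outer(d,d); A.append(P); b.append(P@o)
    return np.linalg.lstsq(np.vstack(A),np.hstack(b),rcond=None)[0]
E
python3 - <<'E'
from h import *
Z=dict(pot_grip=.11,ring_centre=.03,bed=0,jar_centre=.0675,spanner_grip=None,offcut_centre=.03,left_bolt=.087,middle_bolt=.087,right_bolt=.087,left_tab=.082,middle_tab=.082,right_tab=.082)
cs={n:capture(n) for n in('top','side')}
for n,c in cs.items():
    cv2.imwrite(f'pics/{n}0.png',c['frame'][...,::-1])
    for l,z in Z.items():
        for r in spot_point(l,c)[:3]:
            print(n,l,round(r['score'],2),np.round(r['uv']),np.round(atz(c,r['uv'],z or 0.005),3))
print(read_state()['contact_force'])
E
```

```text
pics
top pot_grip 0.93 [323. 252.] [0.38  0.004 0.11 ]
top pot_grip 0.89 [318. 210.] [0.49  0.017 0.11 ]
top pot_grip 0.6 [257. 262.] [0.357 0.177 0.11 ]
top ring_centre 0.55 [240. 211.] [0.494 0.232 0.03 ]
top bed 0.61 [313. 188.] [0.558 0.026 0.005]
top bed 0.61 [240. 208.] [0.503 0.236 0.005]
top jar_centre 0.64 [390. 219.] [ 0.462 -0.183  0.067]
top spanner_grip 0.7 [184. 189.] [0.562 0.396 0.005]
top spanner_grip 0.16 [317. 160.] [0.638 0.014 0.005]
top offcut_centre 0.73 [432. 194.] [ 0.533 -0.31   0.03 ]
top left_bolt 0.87 [273. 163.] [0.619 0.133 0.087]
top middle_bolt 0.8 [315. 162.] [0.621 0.02  0.087]
top right_bolt 0.98 [358. 164.] [ 0.612 -0.094  0.087]
top left_tab 0.66 [274. 185.] [0.56  0.134 0.082]
top middle_tab 0.97 [315. 184.] [0.562 0.021 0.082]
top right_tab 0.16 [314. 184.] [0.56  0.023 0.082]
side pot_grip 0.98 [370. 264.] [0.356 0.189 0.11 ]
side pot_grip 0.75 [374. 212.] [0.378 0.037 0.11 ]
side pot_grip 0.56 [334. 194.] [0.49 0.01 0.11]
side ring_centre 0.53 [305. 279.] [0.502 0.225 0.03 ]
side bed 0.56 [306. 216.] [0.565 0.023 0.005]
side jar_centre 0.96 [357. 162.] [ 0.464 -0.165  0.068]
side spanner_grip 0.93 [256. 346.] [0.562 0.405 0.005]
side offcut_centre 0.74 [343. 133.] [ 0.545 -0.319  0.03 ]
side left_bolt 0.74 [268. 222.] [0.63  0.127 0.087]
side middle_bolt 0.72 [292. 230.] [0.565 0.133 0.087]
side middle_bolt 0.71 [289. 196.] [0.606 0.029 0.087]
side right_bolt 0.89 [305. 166.] [ 0.6   -0.089  0.087]
side right_bolt 0.58 [289. 231.] [0.57  0.137 0.087]
side left_tab 0.55 [292. 228.] [0.566 0.125 0.082]
side middle_tab 0.81 [308. 201.] [0.555 0.027 0.082]
side middle_tab 0.32 [344. 134.] [ 0.528 -0.256  0.082]
side right_tab 0.75 [318. 174.] [ 0.557 -0.073  0.082]
side right_tab 0.51 [304. 164.] [ 0.606 -0.1    0.082]
[-0.14915311  0.10409671 -0.73244835]
```

Run:
```python
import cv2
a=cv2.imread('pics/top0.png');b=cv2.imread('pics/side0.png')
cv2.imwrite('pics/t1.png',cv2.resize(a[120:320,150:470],None,fx=2.5,fy=2.5,interpolation=2))
cv2.imwrite('pics/s1.png',cv2.resize(b[90:370,200:460],None,fx=2.1,fy=2.1,interpolation=2))
```

```text
(no output)
```

View pics/t1.png

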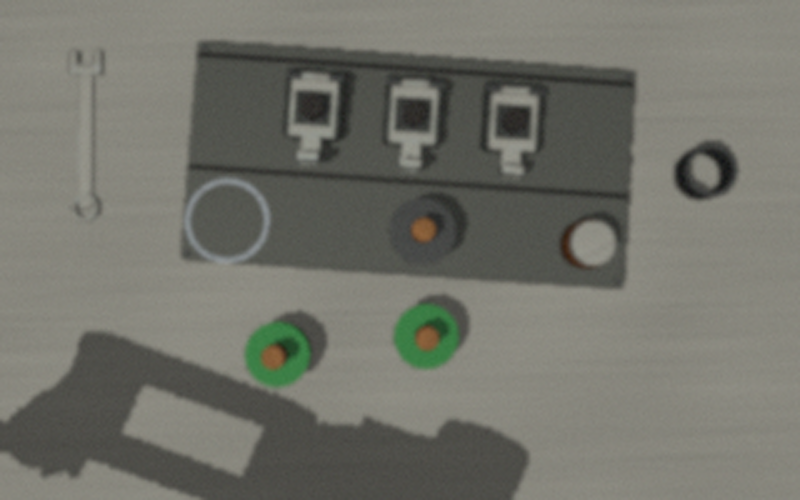

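View pics/s1.png

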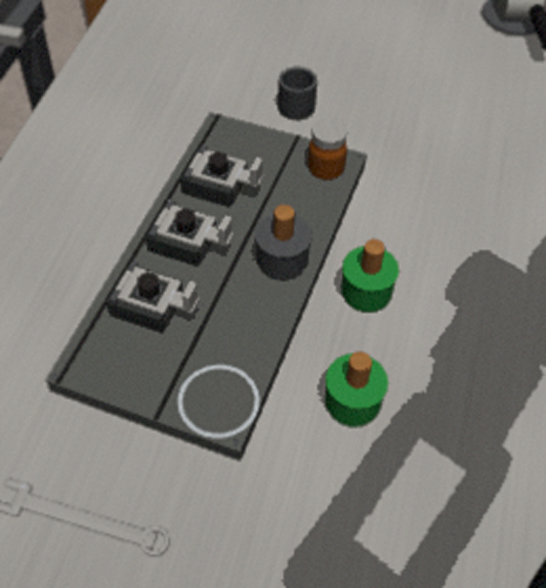

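The dark pot is at top-view pixel (319,212). The green look-alikes are at (321,255) and (259,262). The ring is at about (241,208), at the bed's left end. Next I'll refine with bed corners, a ring fit and a closer check of the pot.

Run:
```python
from h import *
cs={n:capture(n) for n in('top','side')}; t,s=cs['top'],cs['side']
T=lambda u,v:(u/2.5+150,v/2.5+120); S=lambda u,v:(u/2.1+200,v/2.1+90)
# bed corners on top face z=.03
print('corners',*[np.round(atz(t,T(*p),.03),3)[:2] for p in((198,42),(635,72),(625,287),(182,260))])
print('cornersS',*[np.round(atz(s,S(*p),.03),3)[:2] for p in((50,383),(212,115),(366,155),(240,455))])
print('ring',np.round(atz(t,T(227,221),.03),3),np.round(atz(s,S(219,401),.03),3))
print('grip top',np.round(tri(t,T(424,229),s,S(285,210)),3),np.round(atz(t,T(424,229),.129),3),np.round(atz(s,S(285,210),.129),3))
for l,g in(('pot_grip',(319,212)),('left_bolt',0),('middle_bolt',0),('right_bolt',0)):
    a=spot_point(l,t);b=spot_point(l,s)
    for x in a[:3]:
        for y in b[:3]: print(l,np.round(x['uv']),np.round(y['uv']),np.round(tri(t,x['uv'],s,y['uv']),3))
# lid circle: mask
for n,c in cs.items():
    for m in masks_of('pot_grip',c)[:3]: 
        print(n,m['bbox'],round(m['score'],2),c['frame'][m['pixels']].mean(0).round())
for nm,p in(('L',(313,108)),('M',(413,115)),('R',(513,121))): print(nm,np.round(atz(t,T(*p),.087),3))
for nm,p in(('L',(149,279)),('M',(186,216)),('R',(219,157))): print(nm,np.round(atz(s,S(*p),.087),3))
for nm,p in(('L',(309,150)),('M',(411,156)),('R',(513,163))): print('tab',nm,np.round(atz(t,T(*p),.098),3))
cv2.imwrite('pics/crop.png',cv2.resize(t['frame'][185:275,230:350,::-1],None,fx=5,fy=5,interpolation=2))
```

```text
corners [0.705 0.262] [ 0.662 -0.234] [ 0.419 -0.215] [0.458 0.282]
cornersS [0.701 0.265] [ 0.659 -0.228] [ 0.418 -0.21 ] [0.46  0.288]
ring [0.501 0.231 0.03 ] [0.502 0.231 0.03 ]
grip top [0.484 0.012 0.132] [0.485 0.012 0.129] [0.485 0.01  0.129]
pot_grip [260. 260.] [375. 210.] [0.369 0.153 0.261]
pot_grip [260. 260.] [370. 265.] [0.357 0.172 0.08 ]
pot_grip [260. 260.] [287. 190.] [0.453 0.18  0.343]
pot_grip [320. 211.] [375. 210.] [0.432 0.01  0.083]
pot_grip [320. 211.] [370. 265.] [ 0.431  0.005 -0.191]
pot_grip [320. 211.] [287. 190.] [0.542 0.035 0.145]
pot_grip [323. 251.] [375. 210.] [0.378 0.005 0.075]
pot_grip [323. 251.] [370. 265.] [ 0.364 -0.004 -0.211]
pot_grip [323. 251.] [287. 190.] [0.482 0.058 0.214]
left_bolt [273. 159.] [270. 222.] [0.625 0.133 0.097]
right_bolt [358. 168.] [304. 162.] [ 0.602 -0.092  0.097]
top [250.0, 248.4, 274.6, 276.0] 0.97 [ 71. 113.  67.]
top [305.1, 199.0, 334.5, 223.5] 0.91 [76. 72. 65.]
top [309.7, 238.7, 331.1, 268.1] 0.88 [ 70. 114.  66.]
side [319.6, 187.4, 348.1, 223.0] 0.97 [67. 61. 55.]
side [355.7, 257.7, 387.3, 295.3] 0.78 [ 54. 102.  52.]
side [360.9, 204.3, 390.1, 238.8] 0.74 [50. 96. 48.]
L [0.619 0.128 0.087]
M [0.609 0.021 0.087]
R [ 0.601 -0.087  0.087]
L [0.622 0.127 0.087]
M [0.612 0.02  0.087]
R [ 0.604 -0.093  0.087]
tab L [0.572 0.132 0.098]
tab M [0.564 0.024 0.098]
tab R [ 0.554 -0.085  0.098]
```

View pics/crop.png

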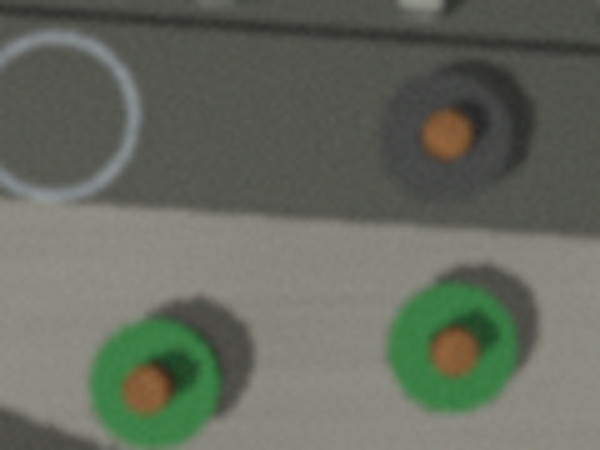

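The crop confirms it: the dark pot with its wooden grip is at about (319,212), and both look-alikes are green and stand on the bench.

```bash
cat >> h.py <<'E'
from scipy.spatial.transform import Rotation as Ro
YAW=np.deg2rad(-4.7); B=Ro.from_euler('z',YAW).as_matrix()
def go(p,R=None,sgn=1):
    """total tool-frame shift (0.1 m) and rotvec (0.1 rad) to the target"""
    s=read_state(); R0=np.array(s['ee_rot']); 
    d=R0.T@(np.array(p)-s['tcp_pos'])*10
    r=Ro.from_matrix(R0.T@R).as_rotvec()*10 if R is not None else 0
    print('t',round(s['t'],2),'pos',np.round(s['tcp_pos'],4),'dp',np.round(d,3),'rot',np.round(r,3))
def down(sg=1,tilt=0):
    "tool y = sg*bed y, z down; tilt>0 leans the fingers towards +x"
    return B@Ro.from_euler('y',-tilt,degrees=True).as_matrix()@np.column_stack([[-sg,0,0],[0,sg,0],[0,0,-1]])
E
python3 - <<'E'
from h import *
s=read_state();print(np.round(s['ee_rot'],3),s['q'],s['grip_width'])
for g in(1,-1): go([.485,.012,.2],down(g))
E
```

```text
[[-0.945  0.327 -0.   ]
 [ 0.327  0.945 -0.   ]
 [ 0.    -0.    -1.   ]] [ 6.43353844e+01  2.05575907e+01  8.65382850e+01 -6.40797255e-05
  7.29093826e+01 -6.59493180e+00] 0.08542055736936555
t 1.9 pos [0.196  0.5671 0.2393] dp [-4.545 -4.302  0.393] rot [-1.000e-03 -0.000e+00 -2.508e+00]
t 1.9 pos [0.196  0.5671 0.2393] dp [-4.545 -4.302  0.393] rot [-0.0000e+00  1.0000e-03  2.8908e+01]
```

```bash
D='{"dp":[-0.303,-0.287,0],"rotation":[0,0,0]}'; python3 -m pendant '[{"dp":[-0.303,-0.287,0],"rotation":[0,0,0]},{"dp":[-0.303,-0.287,0],"rotation":[0,0,0]},{"dp":[-0.303,-0.287,0],"rotation":[0,0,0]},{"dp":[-0.303,-0.287,0],"rotation":[0,0,0]},{"dp":[-0.303,-0.287,0],"rotation":[0,0,0]},{"dp":[-0.303,-0.287,0],"rotation":[0,0,0]},{"dp":[-0.303,-0.287,0],"rotation":[0,0,0]},{"dp":[-0.303,-0.287,0],"rotation":[0,0,0]},{"dp":[-0.303,-0.287,0],"rotation":[0,0,0]},{"dp":[-0.303,-0.287,0],"rotation":[0,0,0]}]' 0.2
python3 -m pendant '[{"dp":[-0.303,-0.287,0],"rotation":[0,0,0]},{"dp":[-0.303,-0.287,0],"rotation":[0,0,0]},{"dp":[-0.303,-0.287,0],"rotation":[0,0,0]},{"dp":[-0.303,-0.287,0],"rotation":[0,0,0]},{"dp":[-0.303,-0.287,0],"rotation":[0,0,0]},{"dp":[0,0,0.1],"rotation":[0,0,-0.836]},{"dp":[0,0,0.1],"rotation":[0,0,-0.836]},{"dp":[0,0,0.1],"rotation":[0,0,-0.836]},{"dp":[0,0,0],"rotation":[0,0,0]},{"dp":[0,0,0],"rotation":[0,0,0]}]'
python3 - <<'E'
from h import *
go([.485,.012,.104],down(1)); s=read_state(); print(s['grip_width'],s['contact_force'])
E
```

```text
t: 2.9
tcp_pos: [0.3893, 0.1953, 0.2396]
ee_rot: [[-0.945, 0.327, 0.001], [0.327, 0.945, 0.0], [-0.001, 0.0, -1.0]]
contact_force: [0.6, 1.2, -0.3]
grip_width: 0.0513
gripper_force: 0.0
t: 3.9
tcp_pos: [0.4849, 0.0117, 0.2094]
ee_rot: [[-0.996, 0.084, -0.0], [0.084, 0.996, -0.0], [0.0, -0.0, -1.0]]
contact_force: [-0.7, 0.8, -0.6]
grip_width: 0.0515
gripper_force: 0.0
t 3.9 pos [0.4849 0.0117 0.2094] dp [-1.000e-03  3.000e-03  1.054e+00] rot [-0.001 -0.002 -0.022]
0.05148776670104582 [-0.66309964  0.7743081  -0.59852406]
```

```bash
python3 -m pendant '[{"dp":[0,0,0.35],"rotation":[0,0,0]},{"dp":[0,0,0.35],"rotation":[0,0,0]},{"dp":[0,0,0.2],"rotation":[0,0,0]},{"dp":[0,0,0.13],"rotation":[0,0,0]},{"dp":[0,0,0],"rotation":[0,0,0]}]'
python3 -m pendant '[{"dp":[0,0,0],"rotation":[0,0,0]},{"dp":[0,0,0],"rotation":[0,0,0]},{"dp":[0,0,0],"rotation":[0,0,0]},{"dp":[0,0,0],"rotation":[0,0,0]},{"dp":[0,0,0],"rotation":[0,0,0]}]' -1 40
python3 - <<'E'
from h import *
go([.5015,.231,.105],down(1))
t=capture('top'); s=capture('side')
cv2.imwrite('pics/grip.png',np.hstack([cv2.resize(c['frame'][y:y+130,x:x+130,::-1],None,fx=3,fy=3) for c,y,x in((t,150,250),(s,130,270))]))
E
```

```text
t: 4.4
tcp_pos: [0.4841, 0.0119, 0.1053]
ee_rot: [[-0.997, 0.083, -0.003], [0.083, 0.997, 0.0], [0.003, -0.0, -1.0]]
contact_force: [0.0, 1.0, -0.2]
grip_width: 0.0512
gripper_force: 0.0
t: 4.9
tcp_pos: [0.486, 0.012, 0.1074]
ee_rot: [[-0.997, 0.082, 0.003], [0.082, 0.997, 0.0], [-0.003, 0.001, -1.0]]
contact_force: [-1.1, 4.1, 7.4]
grip_width: 0.0247
gripper_force: 40.0
t 4.9 pos [0.486  0.012  0.1074] dp [0.026 2.195 0.026] rot [ 0.006  0.025 -0.004]
```

View pics/grip.png

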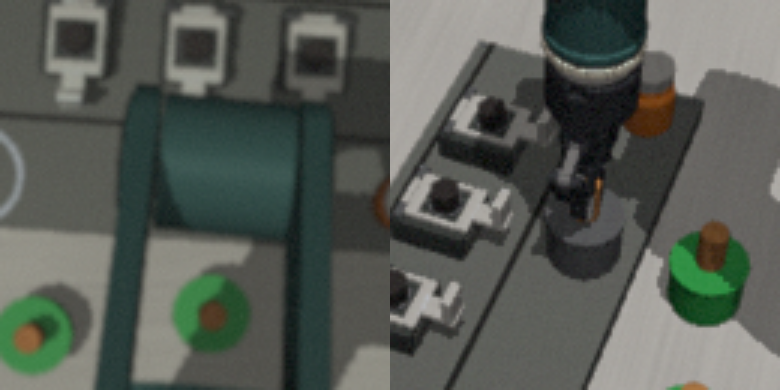

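```bash
python3 - <<'E'
from h import *
t=capture('top'); s=capture('side')
print(atz(s,(335,204),.086), atz(s,(283/2.1+200,240/2.1+90),.086), atz(t,(150+424/2.5,120+231/2.5),.086+.0))
# lid in pre-grasp mask bbox of top: 305.1..334.5 x 199..223.5
print(atz(t,(319.8,211.2),.086), 'proj of assumed axis: lid',proj(s,[.485,.012,.086]),proj(t,[.485,.012,.086]),proj(t,[.485,.012,.129]))
E
python3 -m pendant '[{"dp":[0,0,-0.015],"rotation":[0,0,0]},{"dp":[0,0.15,0],"rotation":[0,0,0]},{"dp":[0,0.2,0],"rotation":[0,0,0]},{"dp":[0,0.2,0],"rotation":[0,0,0]},{"dp":[0,0.2,0],"rotation":[0,0,0]},{"dp":[0,0.2,0],"rotation":[0,0,0]}]'
```

```text
[0.48252607 0.02116506 0.086     ] [0.48287866 0.02227526 0.086     ] [0.4839593  0.01119426 0.086     ]
[0.48717061 0.01059407 0.086     ] proj of assumed axis: lid [334.98530831 201.21442998] [319.29225016 212.01799046] [319.71610066 211.41537012]
t: 5.7
tcp_pos: [0.492, 0.1063, 0.1074]
ee_rot: [[-0.997, 0.081, -0.001], [0.081, 0.997, -0.002], [0.001, -0.002, -1.0]]
contact_force: [0.1, -0.8, -4.0]
grip_width: 0.0249
gripper_force: 40.3
```

```bash
python3 -m pendant '[{"dp":[0,0.15,0.015],"rotation":[0,0,0]},{"dp":[0,0.2,0],"rotation":[0,0,0]},{"dp":[0,0.2,0],"rotation":[0,0,0]},{"dp":[0,0.2,0],"rotation":[0,0,0]},{"dp":[0,0.2,0],"rotation":[0,0,0]},{"dp":[0,0.2,0],"rotation":[0,0,0]},{"dp":[0,0.07,0],"rotation":[0,0,0]},{"dp":[0,0,0],"rotation":[0,0,0]},{"dp":[0,0,0],"rotation":[0,0,0]}]'
python3 - <<'E'
from h import *
go([.5015,.231,.106],down(1))
t=capture('top'); s=capture('side')
for c,z in((t,.086),(s,.086)):
    for r in spot_in('pot_grip',c)[:3]: print(r['score'],r['bbox'])
f=s['frame'].copy()
for rr in(.042,.047):
    for a in np.linspace(0,6.28,60):
        u=proj(s,[.5015+rr*np.cos(a),.231+rr*np.sin(a),.03]).round().astype(int)
cv2.imwrite('pics/ring.png',np.hstack([cv2.resize(s['frame'][200:330,240:370,::-1],None,fx=4,fy=4,interpolation=2)]))
E
```

```text
t: 6.6
tcp_pos: [0.5035, 0.2278, 0.107]
ee_rot: [[-0.997, 0.081, 0.002], [0.081, 0.997, -0.0], [-0.002, -0.0, -1.0]]
contact_force: [-0.3, -2.5, 6.5]
grip_width: 0.0246
gripper_force: 43.3
t 6.6 pos [0.5035 0.2278 0.107 ] dp [0.022 0.031 0.01 ] rot [-0.003  0.017  0.006]
0.56 [309.4, 239.4, 333.4, 268.3]
0.97 [289.5, 254.8, 318.1, 293.1]
0.91 [356.5, 255.9, 389.4, 294.7]
0.69 [360.7, 203.8, 388.5, 240.7]
```

View pics/ring.png

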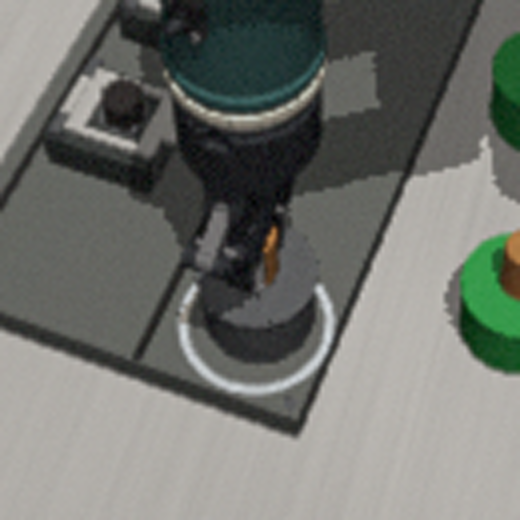

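Run:
```python
from h import *
s=capture('side')
A=np.linspace(0,2*np.pi,200)
def ext(p,r,z):
    q=np.array([proj(s,[p[0]+r*np.cos(a),p[1]+r*np.sin(a),z]) for a in A]); return (q-[240,200])*4
for p in([.5015,.231],[.5015,.226],[.5035,.222],[.495,.226],[.505,.226]):
    q=ext(p,.034,.03);l=ext(p,.036,.086); print(p,'foot bottom',q[:,1].max().round(),q[:,0].min().round(),q[:,0].max().round(),'lid',l.min(0).round(),l.max(0).round())
q=ext([.5015,.231],.042,.03); print('ring inner',q.min(0).round(),q.max(0).round())
```

```text
[0.5015, 0.231] foot bottom 375.0 203.0 314.0 lid [194. 225.] [318. 333.]
[0.5015, 0.226] foot bottom 368.0 205.0 317.0 lid [197. 218.] [320. 326.]
[0.5035, 0.222] foot bottom 361.0 204.0 315.0 lid [196. 212.] [319. 319.]
[0.495, 0.226] foot bottom 371.0 216.0 327.0 lid [207. 220.] [331. 329.]
[0.505, 0.226] foot bottom 366.0 200.0 311.0 lid [191. 216.] [314. 324.]
ring inner [190. 264.] [328. 387.]
```

```bash
python3 -m pendant '[{"dp":[0.01,0.05,0],"rotation":[0,0,0]},{"dp":[0,0.01,-0.01],"rotation":[0,0,0]},{"dp":[0,0,0],"rotation":[0,0,0]}]'
python3 -m pendant '[{"dp":[0,0,0],"rotation":[0,0,0]},{"dp":[0,0,0],"rotation":[0,0,0]},{"dp":[0,0,0],"rotation":[0,0,0]},{"dp":[0,0,-0.2],"rotation":[0,0,0]},{"dp":[0,0,-0.4],"rotation":[0,0,0]},{"dp":[0,0,-0.3],"rotation":[0,0,0]},{"dp":[-0.5,-0.1,0],"rotation":[0,0,0]},{"dp":[-0.5,-0.4,0],"rotation":[0,0,0]},{"dp":[0,-0.4,0],"rotation":[0,0,0]}]' 0.4
python3 -m pendant '[{"dp":[0,0,0],"rotation":[0,0,0]},{"dp":[0,0,0],"rotation":[0,0,0]},{"dp":[0,0,0],"rotation":[0,0,0]}]' -1
python3 - <<'E'
from h import *
go([.619,.1315,.11],down(1)); print(read_state()['contact_force'])
s=capture('side'); t=capture('top')
cv2.imwrite('pics/ring2.png',np.hstack([cv2.resize(c['frame'][y:y+130,x:x+130,::-1],None,fx=3,fy=3,interpolation=2) for c,y,x in((s,200,240),(t,140,190))]))
E
```

```text
t: 7.15
tcp_pos: [0.5019, 0.2337, 0.1071]
ee_rot: [[-0.997, 0.082, -0.001], [0.082, 0.997, -0.0], [0.001, -0.0, -1.0]]
contact_force: [-0.3, -1.9, -0.0]
grip_width: 0.0247
gripper_force: 43.1
t: 8.05
tcp_pos: [0.5895, 0.1457, 0.1983]
ee_rot: [[-0.997, 0.081, 0.007], [0.081, 0.997, 0.001], [-0.007, 0.001, -1.0]]
contact_force: [-0.3, -0.6, -0.1]
grip_width: 0.0601
gripper_force: 0.0
t: 8.35
tcp_pos: [0.583, 0.1468, 0.1973]
ee_rot: [[-0.997, 0.082, -0.0], [0.082, 0.997, 0.001], [0.0, 0.001, -1.0]]
contact_force: [0.8, 0.2, -0.2]
grip_width: 0.0166
gripper_force: 0.0
t 8.35 pos [0.583  0.1468 0.1973] dp [-0.372 -0.124  0.873] rot [ 0.005 -0.003  0.003]
[ 0.80166398  0.20437257 -0.2221262 ]
```

View pics/ring2.png

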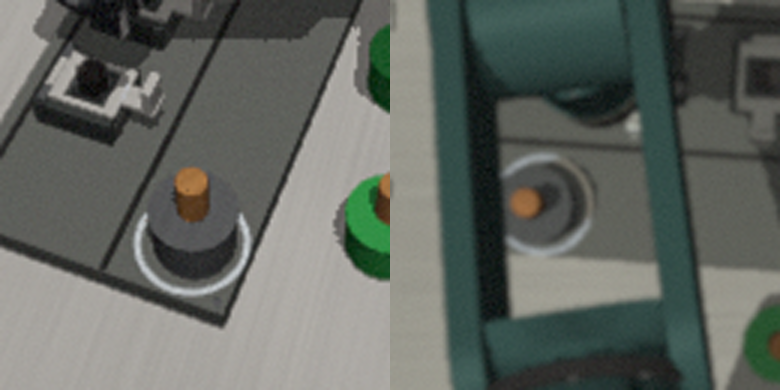

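The pot stands upright inside the ring, at about (193,245) in the left crop, with a clear margin all round. Next I'll tap the left bolt.

```bash
python3 -m pendant '[{"dp":[-0.37,-0.12,0],"rotation":[0,0,0]},{"dp":[0,0,0.4],"rotation":[0,0,0]},{"dp":[0,0,0.35],"rotation":[0,0,0]},{"dp":[0,0,0.1],"rotation":[0,0,0]},{"dp":[0,0,0.05],"rotation":[0,0,0]},{"dp":[0,0,0],"rotation":[0,0,0]},{"dp":[0,0,0],"rotation":[0,0,0]}]'
for i in 1 2 3; do python3 -m pendant '[{"dp":[0,0,0.025],"rotation":[0,0,0]},{"dp":[0,0,0],"rotation":[0,0,0]}]' | egrep 'tcp|contact|width'; done
```

```text
t: 9.15
tcp_pos: [0.6204, 0.1315, 0.109]
ee_rot: [[-0.997, 0.081, 0.003], [0.081, 0.997, 0.0], [-0.003, 0.0, -1.0]]
contact_force: [-0.5, 0.4, 0.7]
grip_width: -0.0
gripper_force: 0.0
tcp_pos: [0.6198, 0.1312, 0.1057]
contact_force: [-0.7, -0.5, 1.0]
grip_width: 0.0002
tcp_pos: [0.6191, 0.131, 0.1023]
contact_force: [0.1, -0.4, -0.3]
grip_width: -0.0002
tcp_pos: [0.619, 0.131, 0.0994]
contact_force: [0.7, 0.2, -0.5]
grip_width: 0.0001
```

```bash
for i in 1 2 3 4; do python3 -m pendant '[{"dp":[0,0,0.012],"rotation":[0,0,0]},{"dp":[0,0,0],"rotation":[0,0,0]},{"dp":[0,0,0],"rotation":[0,0,0]}]' | egrep 'tcp|contact'; done
```

```text
tcp_pos: [0.6192, 0.131, 0.0985]
contact_force: [0.0, -0.2, 0.7]
tcp_pos: [0.6192, 0.131, 0.0973]
contact_force: [-0.5, 0.1, 0.8]
tcp_pos: [0.6192, 0.131, 0.0961]
contact_force: [-0.8, -0.4, -0.7]
tcp_pos: [0.6194, 0.131, 0.0951]
contact_force: [0.7, 0.4, 1.6]
```

```bash
for i in 1 2; do python3 -m pendant '[{"dp":[0,0,0.012],"rotation":[0,0,0]},{"dp":[0,0,0],"rotation":[0,0,0]},{"dp":[0,0,0],"rotation":[0,0,0]}]' | egrep 'tcp|contact'; done
```

```text
tcp_pos: [0.6194, 0.1311, 0.0951]
contact_force: [-3.7, -0.1, 10.4]
tcp_pos: [0.6194, 0.1311, 0.095]
contact_force: [-5.8, -0.9, 18.4]
```

```bash
python3 -m pendant '[{"dp":[0,0,-0.25],"rotation":[0,0,0]},{"dp":[0,-0.3,0],"rotation":[0,0,0]},{"dp":[0,-0.4,0],"rotation":[0,0,0]},{"dp":[0,-0.4,0],"rotation":[0,0,0]},{"dp":[0,0,0.1],"rotation":[0,0,0]},{"dp":[0,0,0.08],"rotation":[0,0,0]},{"dp":[0,0,0],"rotation":[0,0,0]},{"dp":[0,0,0],"rotation":[0,0,0]}]' | egrep 'tcp|contact'
for i in 1 2 3 4 ; do python3 -m pendant '[{"dp":[0,0,0.015],"rotation":[0,0,0]},{"dp":[0,0,0],"rotation":[0,0,0]},{"dp":[0,0,0],"rotation":[0,0,0]}]' | egrep 'tcp|contact'; done
```

```text
tcp_pos: [0.6099, 0.0226, 0.0991]
contact_force: [-0.9, 0.1, -1.0]
tcp_pos: [0.6104, 0.0219, 0.0983]
contact_force: [-0.1, 0.5, -0.2]
tcp_pos: [0.6102, 0.0214, 0.0966]
contact_force: [0.4, -0.7, 0.1]
tcp_pos: [0.6103, 0.0214, 0.0951]
contact_force: [0.2, 0.5, -0.3]
tcp_pos: [0.6103, 0.0213, 0.0937]
contact_force: [0.5, -0.9, 1.3]
```

```bash
for i in 1 2 ; do python3 -m pendant '[{"dp":[0,0,0.015],"rotation":[0,0,0]},{"dp":[0,0,0],"rotation":[0,0,0]},{"dp":[0,0,0],"rotation":[0,0,0]}]' | egrep 'tcp|contact'; done
```

```text
tcp_pos: [0.6103, 0.0213, 0.0921]
contact_force: [0.0, -1.3, 0.8]
tcp_pos: [0.6103, 0.0214, 0.0906]
contact_force: [0.0, -1.0, 1.6]
```

Middle has sunk over 4 mm at about 2 N. I'll press it fully in, then tap the right one as asked.

```bash
python3 -m pendant '[{"dp":[0,0,0.015],"rotation":[0,0,0]},{"dp":[0,0,0.007],"rotation":[0,0,0]},{"dp":[0,0,0],"rotation":[0,0,0]},{"dp":[0,0,0],"rotation":[0,0,0]}]' | egrep 'tcp|contact'
python3 -m pendant '[{"dp":[0,0,-0.29],"rotation":[0,0,0]},{"dp":[0,-0.3,0],"rotation":[0,0,0]},{"dp":[0,-0.4,0],"rotation":[0,0,0]},{"dp":[0,-0.4,0],"rotation":[0,0,0]},{"dp":[0,0,0.1],"rotation":[0,0,0]},{"dp":[0,0,0.08],"rotation":[0,0,0]},{"dp":[0,0,0],"rotation":[0,0,0]},{"dp":[0,0,0],"rotation":[0,0,0]}]' | egrep 'tcp|contact'
for i in 1 2 3 4 ; do python3 -m pendant '[{"dp":[0,0,0.012],"rotation":[0,0,0]},{"dp":[0,0,0],"rotation":[0,0,0]},{"dp":[0,0,0],"rotation":[0,0,0]}]' | egrep 'tcp|contact'; done
```

```text
tcp_pos: [0.6103, 0.0214, 0.089]
contact_force: [-1.4, -0.3, 7.4]
tcp_pos: [0.6007, -0.0869, 0.0988]
contact_force: [-2.3, 0.4, 0.1]
tcp_pos: [0.6014, -0.0878, 0.0984]
contact_force: [-0.3, -1.3, -0.3]
tcp_pos: [0.6012, -0.0882, 0.097]
contact_force: [0.5, -1.2, -0.6]
tcp_pos: [0.6011, -0.0883, 0.0958]
contact_force: [-0.1, -0.9, -0.1]
tcp_pos: [0.6013, -0.0883, 0.0951]
contact_force: [-1.4, 0.6, 4.9]
```

Left and right are tight and middle is loose (bottoms at 6 mm). Now the middle tab.

```bash
python3 -m pendant '[{"dp":[0,0,-0.4],"rotation":[0,0,0]},{"dp":[0,0,-0.5],"rotation":[0,0,0]},{"dp":[0.1,0.4,0],"rotation":[0,0,0]},{"dp":[0.1,0.4,0],"rotation":[0,0,0]},{"dp":[0.3,0.3,0],"rotation":[0,-0.873,0]},{"dp":[0.1,0,0],"rotation":[0,-0.873,0]},{"dp":[0,0,0],"rotation":[0,-0.873,0]},{"dp":[0,0,0],"rotation":[0,-0.873,0]},{"dp":[0,0,0],"rotation":[0,-0.873,0]},{"dp":[0,0,0],"rotation":[0,0,0]}]' 0.2
python3 - <<'E'
from h import *
R=down(1,25); z=R[:,2]
tab=np.array([.560,.026,0])+B@[-.005,0,.084]; hin=np.array([.560,.026,0])+B@[.085,0,.067]
print(tab,hin,'z',z)
tcp=tab+.011*z; go(tcp-.06*z,R); go(tcp,R)
r=Ro.from_rotvec(B[:,1]*np.deg2rad(5)).as_matrix()
print('lift dp',R.T@(hin+r@(tcp-hin)-tcp)*10, R.T@Ro.from_matrix(r).as_rotvec()*10)
t=capture('top');s=capture('side')
for l in('middle_tab',):
    for c in(t,s): print([(round(x['score'],2),x['uv'],atz(c,x['uv'],.082)) for x in spot_point(l,c)[:2]])
print('expect',proj(t,[.555,.0264,.082]),proj(s,[.555,.0264,.082]))
E
```

```text
t: 17.55
tcp_pos: [0.5463, 0.0269, 0.1819]
ee_rot: [[-0.905, 0.082, 0.418], [0.074, 0.997, -0.034], [-0.419, -0.0, -0.908]]
contact_force: [-0.7, 0.3, -0.6]
grip_width: 0.051
gripper_force: 0.0
[0.55501681 0.02640969 0.084     ] [0.64471418 0.01903523 0.067     ] z [ 0.42119716 -0.03462871 -0.90630779]
t 17.55 pos [0.5463 0.0269 0.1819] dp [0.333 0.003 0.435] rot [ 0.001 -0.039  0.004]
t 17.55 pos [0.5463 0.0269 0.1819] dp [0.331 0.002 1.035] rot [ 0.001 -0.039  0.004]
lift dp [-3.98219087e-02 -4.27717229e-17 -6.32141425e-02] [ 5.86272116e-18  8.72664626e-01 -1.99200763e-18]
[(0.56, [315.9, 184.7], array([0.55911986, 0.01960551, 0.082     ])), (0.3, [386.8, 220.2], array([ 0.45960354, -0.17005308,  0.082     ]))]
[(0.97, [307.3, 199.0], array([0.55870436, 0.02202937, 0.082     ]))]
expect [313.41413443 186.26340213] [308.13813428 200.50963416]
```

```bash
python3 -m pendant '[{"dp":[0.32,0,0],"rotation":[0,0,0]},{"dp":[0,0,0.4],"rotation":[0,0,0]},{"dp":[0,0,0.25],"rotation":[0,0,0]},{"dp":[0,0,0.2],"rotation":[0,0,0]},{"dp":[0,0,0.17],"rotation":[0,0,0]},{"dp":[0,0,0],"rotation":[0,0,0]},{"dp":[0,0,0],"rotation":[0,0,0]}]'
python3 - <<'E'
from h import *
s=read_state();R=np.array(s['ee_rot']);print('grasp',np.array(s['tcp_pos'])-.011*R[:,2])
s=capture('side'); t=capture('top')
cv2.imwrite('pics/tab.png',np.hstack([cv2.resize(c['frame'][y:y+100,x:x+100,::-1],None,fx=4,fy=4,interpolation=2) for c,y,x in((s,150,260),(t,140,265))]))
E
```

```text
t: 18.45
tcp_pos: [0.5662, 0.0251, 0.0793]
ee_rot: [[-0.905, 0.082, 0.418], [0.074, 0.997, -0.035], [-0.42, -0.0, -0.908]]
contact_force: [-0.6, 0.3, 0.2]
grip_width: 0.0512
gripper_force: 0.0
grasp [0.56159555 0.02543931 0.0893079 ]
```

View pics/tab.png

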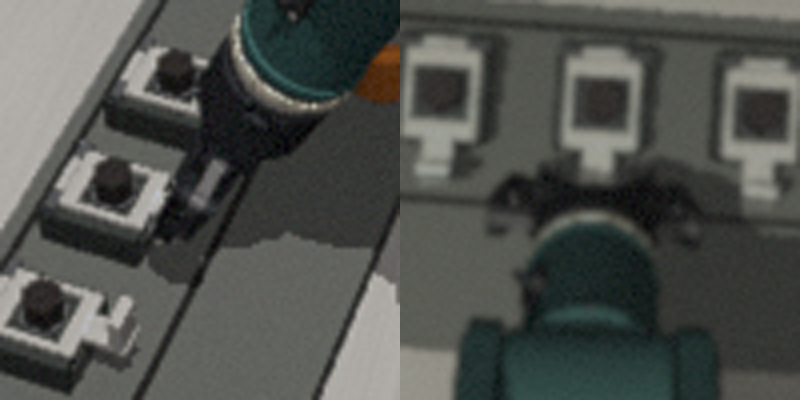

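```bash
python3 -m pendant '[{"dp":[0.045,0,0.02],"rotation":[0,0,0]},{"dp":[0,0,0],"rotation":[0,0,0]}]'
python3 -m pendant '[{"dp":[0,0,0],"rotation":[0,0,0]},{"dp":[0,0,0],"rotation":[0,0,0]},{"dp":[0,0,0],"rotation":[0,0,0]},{"dp":[0,0,0],"rotation":[0,0,0]},{"dp":[0,0,0],"rotation":[0,0,0]}]' -1 45
python3 - <<'E'
from h import *
s=read_state();R=np.array(s['ee_rot']);p=np.array(s['tcp_pos']);print('grasp',p-.011*R[:,2])
hin=np.array([.560,.026,0])+B@[.085,0,.067]
r=Ro.from_rotvec(B[:,1]*np.deg2rad(5)).as_matrix()
print('lift dp',R.T@(hin+r@(p-hin)-p)*10)
E
```

```text
t: 18.75
tcp_pos: [0.5626, 0.0257, 0.0784]
ee_rot: [[-0.906, 0.082, 0.415], [0.074, 0.997, -0.035], [-0.417, -0.0, -0.909]]
contact_force: [-1.3, 0.4, -0.2]
grip_width: 0.0513
gripper_force: 0.0
t: 19.25
tcp_pos: [0.5627, 0.0251, 0.0781]
ee_rot: [[-0.906, 0.083, 0.415], [0.075, 0.997, -0.035], [-0.417, -0.001, -0.909]]
contact_force: [-2.9, -4.8, 3.0]
grip_width: 0.0231
gripper_force: 45.5
grasp [0.55815901 0.02548221 0.08808488]
lift dp [-4.13084478e-02 -4.65059032e-05 -5.94184851e-02]
```

```bash
python3 -m pendant '[{"dp":[-0.041,0,-0.06],"rotation":[0,0.873,0]},{"dp":[-0.041,0,-0.06],"rotation":[0,0.873,0]},{"dp":[-0.041,0,-0.06],"rotation":[0,0.873,0]},{"dp":[0,0,0],"rotation":[0,0,0]}]'
python3 -m pendant '[{"dp":[-0.041,0,-0.06],"rotation":[0,0.873,0]},{"dp":[-0.041,0,-0.06],"rotation":[0,0.873,0]},{"dp":[-0.041,0,-0.06],"rotation":[0,0.873,0]},{"dp":[0,0,0],"rotation":[0,0,0]}]'
```

```text
t: 19.65
tcp_pos: [0.5677, 0.0246, 0.0995]
ee_rot: [[-0.984, 0.082, 0.161], [0.081, 0.997, -0.014], [-0.161, -0.001, -0.987]]
contact_force: [-5.8, -3.3, 2.6]
grip_width: 0.023
gripper_force: 48.3
t: 20.05
tcp_pos: [0.5772, 0.0238, 0.1185]
ee_rot: [[-0.991, 0.082, -0.103], [0.082, 0.997, 0.007], [0.103, -0.001, -0.995]]
contact_force: [-10.7, -3.2, 11.4]
grip_width: 0.0232
gripper_force: 49.2
```

```bash
python3 -m pendant '[{"dp":[0.012,0,-0.013],"rotation":[0,0,0]},{"dp":[-0.041,0,-0.062],"rotation":[0,0.873,0]},{"dp":[-0.041,0,-0.062],"rotation":[0,0.873,0]},{"dp":[-0.038,0,-0.062],"rotation":[0,0.873,0]},{"dp":[0,0,0],"rotation":[0,0,0]},{"dp":[0,0,0],"rotation":[0,0,0]}]'
python3 - <<'E'
from h import *
s=read_state();R=np.array(s['ee_rot']);g=np.array(s['tcp_pos'])-.011*R[:,2]
hin=np.array([.560,.026,0])+B@[.085,0,.067]
a=lambda g:np.degrees(np.arctan2((g-hin)[2],-(g-hin)@B[:,0]))
print(g,a(g)-a(np.array([.5582,.0255,.0881])),np.degrees(np.arctan2(R[0,2],-R[2,2])))
s=capture('side'); t=capture('top')
cv2.imwrite('pics/end.png',np.hstack([cv2.resize(c['frame'][y:y+200,x:x+200,::-1],None,fx=2,fy=2,interpolation=2) for c,y,x in((s,120,220),(t,100,220))]))
E
```

```text
t: 20.65
tcp_pos: [0.5923, 0.0224, 0.1357]
ee_rot: [[-0.933, 0.082, -0.351], [0.078, 0.997, 0.027], [0.352, -0.002, -0.936]]
contact_force: [-5.0, -3.3, 6.3]
grip_width: 0.0226
gripper_force: 50.6
[0.59612102 0.02211761 0.14597177] 44.67813723655253 -20.526549505099783
```

View pics/end.png

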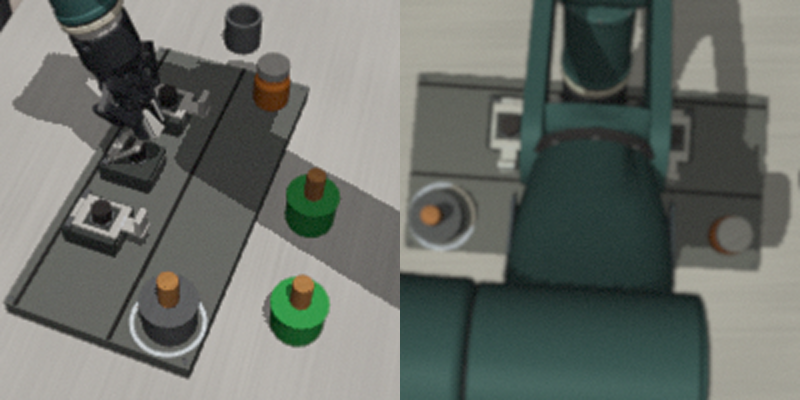

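The middle cap is held up at about 45° (around (135,150) in the left crop). The other two caps are shut, the pot is in its ring at (170,315), and the jar and offcut are undisturbed. Handing in.

```bash
python3 -c "
from cell import *
print(finish_job())"
```

```text
the job is handed in; nothing more can be done
None
```

I slid the pot into the white ring, tapped all three bolts and found the middle one loose, and handed the job in at about 21 s with the middle cap held up at about 45° (45° by calculation); I saw no sign that the other two caps, the jar or the offcut had moved, but I did not check the spanner again at the end.

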